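# Probe carrier round the bent guide rod to its stop

## Task

Take the probe carrier by its square grip and slide it along the bent guide rod, round both bends, to the far end; keep pushing until the black stop sleeve there is fully home against the end post, then let go and leave the carrier hanging against the sleeve. How far along the rod the bends sit is not known beforehand, so find them by feel (or by looking), and work gently: never press or wedge the carrier against the rod or the sleeve with more than about 8 N. Leave the dish, the cone, the beaker and the flask as they are.

Things in the scene. Friction and masses are not known exactly. Their poses are not given: they have to be found in the camera images.
- rail: Fixed guide rail: grey base plate 110 x 352 x 10 mm, steel rod 8 mm thick held level between two posts, rod axis 95 mm above the desk. Origin: centre of the plate's underside; z up, y along the plate, x across. Leg 1 of the rod lies at x = -35 mm, leg 2 at x = +35 mm, both along y; the cross leg joins them. Posts at y = -160 and +160, 107 mm high, 14 mm thick; rod ends stick out past them
- rod_start (a point): Point on the rod's axis at the first post (rail x -35, y -160 mm), turned like the rail. From here leg 1 runs along +y, bends 60 degrees towards +x into the straight cross leg (direction x 0.866, y 0.5), and bends back 60 degrees into leg 2 along +y. Bend radius at the rod's axis 20 mm
- bend_middle (a point): Fixed mark, not on the rod itself: the mean place (rail x -35, y -20 mm, 95 mm up) of the corner where the lines of leg 1 and the cross leg meet. The real corner differs each time and is not measured: it lies anywhere within 50 mm of the mark along y. The corner of cross leg and leg 2 lies 70 mm further in x and 40 mm further in y than the real first corner
- carrier: Probe carrier hanging on the rod, about 0.2 kg: steel ring (hole 14, outside 26, 8 mm long) with a bob below (to 52 mm under the origin) and a square grip above. Origin: centre of the hole; y along the hole (on leg 1 the rail's +y), z up. The hole hangs 3 mm below the rod's axis; raised 3 mm it is centred. It jams if turned over 25 degrees from the rod's line, so turn it with the rod in the bends
- grip_mid (a point): Middle of the carrier's grip, 52 mm above the hole's centre: grey block 20 x 20 mm and 40 mm high, sides along the carrier's x and y, a 22 mm square rim on top (23 mm above this point). It sits on a rubber buffer that gives sideways 3 N per mm, at most 6 mm each way; it gives neither in height nor in turning
- stop_seat (a point): Point on the axis of leg 2 (rail x +35, y +130 mm, 95 mm up) where the centre of the carrier's hole is when the sleeve is fully home and the carrier lies against it; turned like the rail
- stop_sleeve (a joint): Black collar, 25 mm in diameter, on leg 2 before the far post: 0 as found, 0.015 m when pushed fully home along the rail's +y. Stiff: it moves at about 4 N, more when pushed fast, and stays where it is left. As found, the carrier meets it when the hole's centre is at rail y +115 mm
- drip_dish: White metal dish, 90 mm across and 14 mm high, on the base plate; leave it. Origin: centre of its underside
- cone: Small metal cone, 33 mm across and 15 mm high, on the base plate; leave it. Origin: centre of its underside
- beaker: Beaker, 72 mm across, 90 mm high, left of the rail; leave it. Origin: centre of its underside
- flask: Conical flask, 78 mm across, 135 mm high, left of the rail; leave it. Origin: centre of its underside
Things that resemble listed ones, but are neither listed nor needed, are in the scene too. Leave any red look-alike of the carrier alone.

How it is judged:
On the way, in this order (a step that is already met when the one before it is completed fails the run):
1. the carrier has come round the first bend, past the middle of the cross leg (x of carrier in the frame of rail above 0 m), for 0.1 s.
2. the carrier has come round the second bend and along leg 2 up to the stop sleeve (x of carrier in the frame of rail above 0.028 m and y of carrier in the frame of rail above 0.108 m), for 0.1 s.
At the end, for the whole second after the job is handed in: The stop sleeve is pushed at least 12 mm of its 15 mm, the hole's centre of the carrier is within 8 mm (seen from above) of its seat at the stop, the carrier hangs upright within 0.4 rad and is at rest (value of joint stop_sleeve above 0.012 m and horizontal distance between carrier and stop_seat below 0.008 m and angle between carrier's own z axis and vertical below 0.4 rad and linear speed of carrier below 0.03 m/s); the robot touches nothing.
It fails at once if the carrier is pressed or wedged against the rail (rod, posts or sleeve) with more than 12 N in all (contact force between carrier and rail above 12 N).
It fails at once if the robot touches the rail with more than 5 N (contact force between any of the fingers, the arm and rail above 5 N).
It fails at once if the dish, cone, beaker or flask is moved by more than 15 mm (distance of any of drip_dish, cone, beaker, flask from where it was at the start of the episode above 0.015 m).
It also fails if it takes over 64 s, if anything falls off the work surface, if the arm or the gripper's body presses on something with over 40 N, if the wrist force passes 120 N, or if a joint passes its speed limit or range.

## Robot

A 6-joint arm with a two-finger parallel gripper is mounted at the origin on a cart in front of the work surface, level with it; the furniture and walls round the work are solid. World frame = base frame: x ahead of the robot, y to its left, z up, the work surface at z = 0. Lengths are in m, angles in rad, forces in N, time in s.
With the tool pointing down it reaches from about 0.325 to 0.9 m from the base axis. Payload 6.1 kg.
Tool frame: the origin (TCP) lies between the finger pads; the fingertips stand 22 mm ahead of it and the grasp point (between the pads) lies 3 mm ahead of it (robot.tip_extent is the z of the fingertips in the tool frame, in m); z points along the fingers, y is the line along which they close (so a half turn about z gives the same grasp; the last joint's range is limited). The gripper opens to 85 mm and grips with 20 to 120 N. Pads are 22 mm wide; open, the fingers measure 114 mm over their backs; the gripper's body (76 mm by 85 mm) begins 54 mm behind the grasp point. The pads swing forward as they close: fully open they stand 13 mm farther back than shut.
Start: joints at [0.985, 0.22, 1.526, -0, 1.395, -0.126], TCP at [0.277, 0.56, 0.253] pointing down, gripper open.
Joint ranges: [-2.98, 2.98], [-0.91, 2.08], [0.09, 2.57], [-1.24, 4.39], [0.2, 2.65], [-2.68, 2.68]. Speed limits (rad/s): [2.57, 2.57, 3.01, 3.14, 3.14, 3.14].

## Interface

Orientations are given as a unit quaternion [w, x, y, z].
In Python, from rig import robot gives the robot as it stands.
- The arm moves only by the tool carry_out, never from a script. Its argument "targets" is a list of rows, each an object with "grip": the opening, from 0 (shut) to 1 (fully open); "dp": the shift along the tool's x, y, z each as a share of 20 mm, from -1 to 1, a list of three; "dr": the turn, a rotation vector about the tool's x, y, z each as a share of 4 degrees, from -1 to 1, a list of three. In form: [{"grip": grip, "dp": [tx, ty, tz], "dr": [rx, ry, rz]}, ...]. A call has 1 to 5 rows; each row shifts and turns the commanded pose from where the row before left it, along the tool's axes as they then stand; what a row does not reach is not made up. A row lasts 1/12 s, in which the tool goes at most 41.7 mm and 7.16 degrees, less where a joint would pass 70% of its speed; a pose out of reach is approached as far as the arm can. A call with a number of a shift or a turn outside -1 to 1 is refused whole. A call with a gripper value outside its range is refused whole. The fingers move at their own pace and stop on an object; "grip_force" is the grip in N (left out, the last holds). Time passes only in rows, so rows that do not move let the fingers close. It gives the time, the measured TCP pose, the force, the opening and the grip force at its end, in the units of the state.
- robot.get_obs(): the state, without advancing time (a new reading comes with each control period).
- robot.snapshot(name): name is "scene" or "top" or "wrist"; returns the picture (480x640x3 uint8, red, green, blue); there is no depth.
- robot.camera_model(name): a dict with "K" (3x3 intrinsics, pixels), "k1" (the pictures are not rectified: a ray, as slopes to the right and down, at radius r is drawn at 1 + k1 r^2 times it, then the intrinsics apply), "pose" (4x4, takes a point from camera to world coordinates). Camera axes: x right, y up, looking along -z (the intrinsics and any distortion apply to the point x, -y, -z); pixel columns grow to the right and rows downward; lengths in m; the calibration is good to about 2 mm. A picture is of the moment at which its call begins: read the wrist's pose just before it. camera_model takes no time and is no camera call; for the wrist camera it gives the pose at the moment of the call.
- robot.job_done(): hands the job in; it is judged then, once.
The state is a dict: "t": time; "qpos": joint angles; "qd": joint speeds; "joint_efforts": joint torques, N m; "position": TCP position; "ee_rot": TCP orientation; "wrist_force": force on the tool from outside, world axes, zero at the start; "ft_torque": the same for the moment, N m; "finger_gap": finger opening in m; "grasp_force": force on a finger pad.
Only numpy, scipy, OpenCV 4.12 (cv2) and the standard library are available. Lean on these libraries where they do the work, as an engineer would, in place of code of your own. Each camera call takes 0.05 s, during which the arm holds its last target. There are 200 camera calls.

## Working session

There is one attempt and no reset: what is moved stays moved. The work goes in short steps, Python scripts to look and compute and a tool call to move; the robot and the scene stay as the last step left them, time stands still between calls to the robot, and variables do not carry over. Pictures are saved under pics/ and viewed, at most 10 in all, crops included, and the job is handed in when it is done.

Besides the shell and the picture viewer there is one more tool, called as a command line: name --argument value ..., lists and objects as JSON in quotes. carry_out: Moves the arm, as the interface text tells. Shift numbers are shares of 20 mm and turn numbers shares of 4 degrees, none past 1 either way. Its arguments: {"type":"object","properties":{"targets":{"type":"array","items":{"type":"object","properties":{"grip":{"type":"number"},"dp":{"type":"array","items":{"type":"number"}},"dr":{"type":"array","items":{"type":"number"}}}}},"grip_force":{"type":"number"}},"required":["targets"]}

```bash
ls; mkdir -p pics; python3 - <<'E'
from rig import robot
import cv2,numpy as np
o=robot.get_obs();print({k:np.round(v,3) for k,v in o.items()})
for n in("scene","top"):
    m=robot.camera_model(n);print(n,np.round(m["K"],1).tolist(),m["k1"],np.round(m["pose"],3).tolist())
    cv2.imwrite(f"pics/{n}0.png",robot.snapshot(n)[:,:,::-1])
E
```

```text
pics
{'t': np.float64(0.0), 'qpos': array([ 0.985,  0.221,  1.528,  0.   ,  1.395, -0.126]), 'qd': array([ 0.001,  0.001,  0.   ,  0.001, -0.   , -0.   ]), 'joint_efforts': array([ 2.0000e-03, -4.9689e+01, -3.8940e+01, -0.0000e+00,  1.1000e-02,
        0.0000e+00]), 'position': array([0.277, 0.56 , 0.252]), 'ee_rot': array([-0.   ,  0.228,  0.974, -0.001]), 'wrist_force': array([-0.218,  0.058, -0.119]), 'ft_torque': array([ 0.017,  0.001, -0.015]), 'grasp_force': np.float64(0.0), 'finger_gap': np.float64(0.085)}
scene [[495.2, 0.0, 329.7], [0.0, 495.2, 233.1], [0.0, 0.0, 1.0]] 0.01749504255274349 [[0.554, 0.625, -0.55, -0.097], [-0.833, 0.403, -0.38, -0.332], [-0.016, 0.668, 0.744, 0.933], [0.0, 0.0, 0.0, 1.0]]
top [[590.2, 0.0, 323.7], [0.0, 590.2, 236.4], [0.0, 0.0, 1.0]] 0.058038551795484186 [[-0.031, 0.978, -0.206, 0.225], [-1.0, -0.031, 0.005, 0.096], [-0.001, 0.206, 0.979, 1.369], [0.0, 0.0, 0.0, 1.0]]
```

View pics/top0.png

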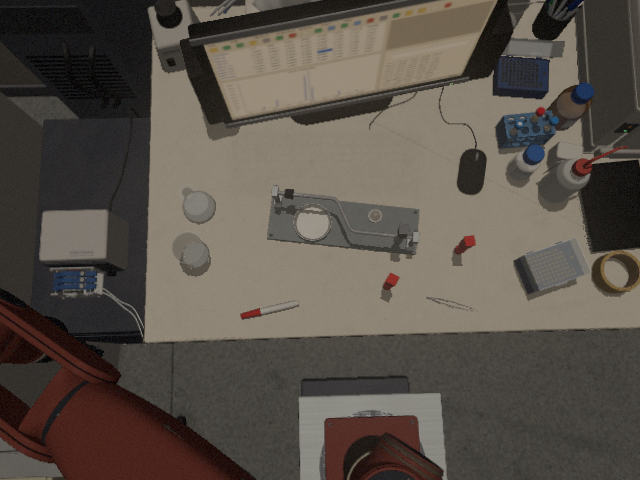

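View pics/scene0.png

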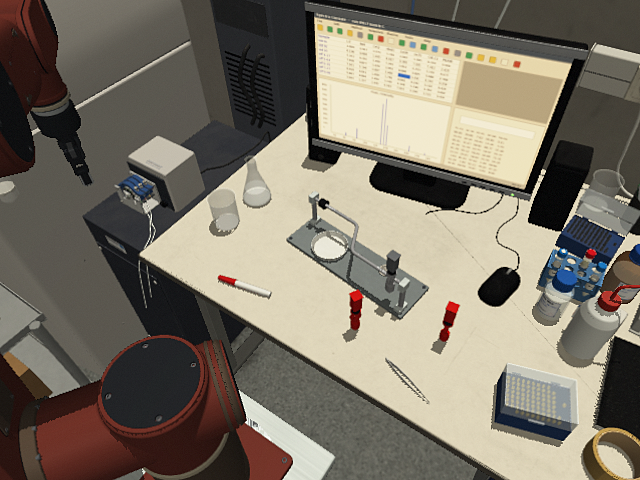

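The top view shows the grey rail plate with corners near (268,240), (272,192), (418,208) and (416,254). The grey carrier is at about (405,231) near the right post, and the black sleeve is at (289,194). The red look-alikes are at (466,243) and (391,282); they are not on the rod, so I will leave them. The dish is at (312,223), the cone at (375,215) and the glassware at (197,207) and (193,255). Next I enlarge the rail area to confirm.

```bash
python3 - <<'E'
import cv2
a=cv2.imread("pics/top0.png")[175:265,260:430]
cv2.imwrite("pics/c1.png",cv2.resize(a,None,fx=4.6,fy=4.6,interpolation=cv2.INTER_CUBIC))
E
```

```text
(no output)
```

View pics/c1.png

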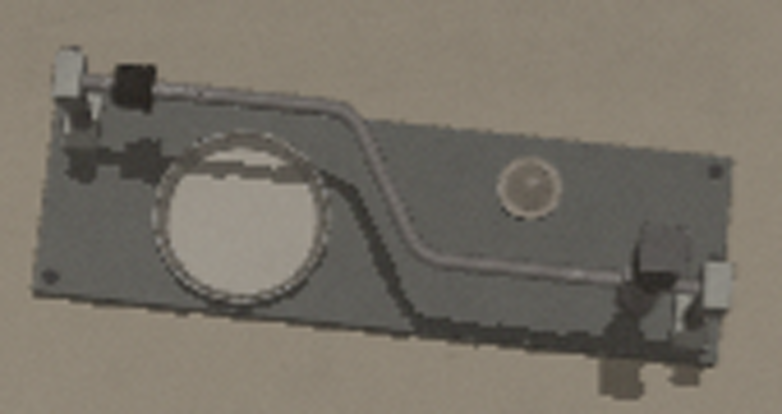

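The crop shows the rod. Leg 1 runs from (620,278) to (440,260), the cross leg from (410,235) to (365,130), and leg 2 from (330,103) to (160,90), with the sleeve at (135,88). The grey square grip top is at about (664,248). The carrier is the grey piece on the rod, unlike the red ones standing on the desk.

```bash
cat >h.py <<'E'
import numpy as np,cv2
from rig import robot
def ray(name,uv,m=None):
    m=m or robot.camera_model(name);K=np.array(m["K"],float)
    # distortion: d=s*(1+k1 r^2)
    n=cv2.undistortPoints(np.array(uv,float).reshape(-1,1,2),K,np.array([m["k1"],0,0,0,0.]))[:,0]
    P=np.array(m["pose"]);d=np.c_[n[:,0],-n[:,1],-np.ones(len(n))]@P[:3,:3].T
    return P[:3,3],d
def onz(name,uv,z,m=None):
    c,d=ray(name,uv,m);return c+d*((z-c[2])/d[:,2])[:,None]
def proj(name,p,m=None):
    m=m or robot.camera_model(name);P=np.array(m["pose"]);q=(np.atleast_2d(p)-P[:3,3])@P[:3,:3]
    s=np.c_[q[:,0],-q[:,1]]/-q[:,2:];s=s*(1+m["k1"]*(s**2).sum(1))[:,None];K=np.array(m["K"])
    return s@K[:2,:2].T+K[:2,2]
E
python3 - <<'E'
from h import *
np.set_printoptions(precision=4,suppress=True)
f=lambda l:(np.array(l)+.5)/4.6-.5+np.array([260,175])
pl=onz("top",f([(735,157),(716,365),(34,295)]),.01)
print("plate",pl, np.linalg.norm(pl[0]-pl[1]),np.linalg.norm(pl[1]-pl[2]),"centre",(pl[0]+pl[2])/2)
r=onz("top",f([(620,278),(440,260),(410,235),(365,130),(330,103),(160,90)]),.095)
e=pl[2]-pl[1];print("yaw plate",np.arctan2(-e[0],e[1]))
for i in(0,2,4):
    d=r[i+1]-r[i];print(r[i],r[i+1],"yaw",np.arctan2(-d[0],d[1]))
L=lambda a,b:np.cross([*a[:2],1],[*b[:2],1])
for a,b in((0,2),(2,4)):
    x=np.cross(L(r[a],r[a+1]),L(r[b],r[b+1]));print("corner",x[:2]/x[2])
print("sleeve",onz("top",f([(135,88)]),.095),"post tops",onz("top",f([(70,72),(716,280)]),.107),"grip top",onz("top",f([(664,248)]),.167))
E
```

```text
plate [[ 0.5706 -0.1407  0.01  ]
 [ 0.4621 -0.124   0.01  ]
 [ 0.5094  0.2217  0.01  ]] 0.10972523208436344 0.3489175225657384 centre [0.54   0.0405 0.01  ]
yaw plate -0.13581312140642815
[ 0.491  -0.0671  0.095 ] [0.5026 0.0187 0.095 ] yaw -0.13398247586532738
[0.5153 0.0326 0.095 ] [0.5682 0.0523 0.095 ] yaw -1.2138469617717735
[0.5824 0.0688 0.095 ] [0.5915 0.1513 0.095 ] yaw -0.11068978192368846
corner [0.5039 0.0283]
corner [0.5811 0.0571]
sleeve [[0.5929 0.1635 0.095 ]] post tops [[ 0.5984  0.194   0.107 ]
 [ 0.4861 -0.111   0.107 ]] grip top [[ 0.4892 -0.0786  0.167 ]]
```

carry_out --targets '[{"grip": 1,"dp": [-0.5,-0.5,0],"dr": [0,0,0]},{"grip": 1,"dp": [-0.95,-0.96,0],"dr": [0,0,0]},{"grip": 1,"dp": [-0.95,-0.96,0],"dr": [0,0,0]},{"grip": 1,"dp": [-0.95,-0.96,0],"dr": [0,0,0]},{"grip": 1,"dp": [-0.95,-0.96,0],"dr": [0,0,0]}]'

```text
t: 0.52
position: [0.3158, 0.4428, 0.2526]
ee_rot: [-0.0, 0.228, 0.974, -0.001]
wrist_force: [-0.2, -0.5, 0.1]
finger_gap: 0.0856
grasp_force: 0.0
```

carry_out --targets '[{"grip": 1,"dp": [-0.95,-0.96,0],"dr": [0,0,0]},{"grip": 1,"dp": [-0.95,-0.96,0],"dr": [0,0,0]},{"grip": 1,"dp": [-0.95,-0.96,0],"dr": [0,0,0]},{"grip": 1,"dp": [-0.95,-0.96,0],"dr": [0,0,0]},{"grip": 1,"dp": [-0.95,-0.96,0],"dr": [0,0,0]}]'

```text
t: 0.93
position: [0.3584, 0.3146, 0.2529]
ee_rot: [-0.0, 0.228, 0.974, -0.0]
wrist_force: [0.3, -0.3, -0.4]
finger_gap: 0.0854
grasp_force: 0.0
```

carry_out --targets '[{"grip": 1,"dp": [-0.95,-0.96,0],"dr": [0,0,0]},{"grip": 1,"dp": [-0.95,-0.96,0],"dr": [0,0,0]},{"grip": 1,"dp": [-0.95,-0.96,0],"dr": [0,0,0]},{"grip": 1,"dp": [-0.95,-0.96,0],"dr": [0,0,0]},{"grip": 1,"dp": [-0.95,-0.96,0],"dr": [0,0,0]}]'

```text
t: 1.35
position: [0.4009, 0.1864, 0.253]
ee_rot: [-0.0, 0.228, 0.974, -0.0]
wrist_force: [-0.2, 0.6, -0.5]
finger_gap: 0.0855
grasp_force: 0.0
```

carry_out --targets '[{"grip": 1,"dp": [-0.95,-0.96,0],"dr": [0,0,0]},{"grip": 1,"dp": [-0.95,-0.96,0],"dr": [0,0,0]},{"grip": 1,"dp": [-0.95,-0.96,0],"dr": [0,0,0]},{"grip": 1,"dp": [-0.95,-0.96,0],"dr": [0,0,0]},{"grip": 1,"dp": [-0.5,-0.5,0],"dr": [0,0,0]}]'

```text
t: 1.77
position: [0.4398, 0.0694, 0.253]
ee_rot: [-0.0, 0.229, 0.974, -0.0]
wrist_force: [-0.2, 0.1, 1.0]
finger_gap: 0.0856
grasp_force: 0.0
```

carry_out --targets '[{"grip": 1,"dp": [0,0,0],"dr": [0,0,-0.93]},{"grip": 1,"dp": [0,0,0],"dr": [0,0,-0.93]},{"grip": 1,"dp": [0,0,0],"dr": [0,0,-0.93]},{"grip": 1,"dp": [0,0,0],"dr": [0,0,-0.93]},{"grip": 1,"dp": [0,0,0],"dr": [0,0,-0.93]}]'

```text
t: 2.18
position: [0.4392, 0.0717, 0.2529]
ee_rot: [-0.0, 0.066, 0.998, -0.0]
wrist_force: [-0.3, 0.6, -0.4]
finger_gap: 0.0853
grasp_force: 0.0
```

```bash
python3 - <<'E'
from h import *
np.set_printoptions(precision=4,suppress=True)
o=robot.get_obs();print({k:np.round(v,4) for k,v in o.items()})
m=robot.camera_model("wrist");print(m)
cv2.imwrite("pics/w0.png",robot.snapshot("wrist")[:,:,::-1])
E
```

```text
{'t': np.float64(2.1833), 'qpos': array([-0.0157, -0.2248,  1.9718,  0.    ,  1.3955, -1.4543]), 'qd': array([ 0.0008,  0.0003,  0.0005, -0.0006, -0.0017, -0.7716]), 'joint_efforts': array([ -0.0875, -28.0379, -38.9728,  -0.0049,   0.0038,   1.0338]), 'position': array([0.4392, 0.0717, 0.2529]), 'ee_rot': array([-0.0004,  0.0661,  0.9978, -0.    ]), 'wrist_force': array([-0.2752,  0.5827, -0.3931]), 'ft_torque': array([-0.0335,  0.0602,  0.0103]), 'grasp_force': np.float64(0.0), 'finger_gap': np.float64(0.0853)}
{'K': array([[431.478 ,   0.    , 325.0393],
       [  0.    , 431.478 , 237.6001],
       [  0.    ,   0.    ,   1.    ]]), 'k1': -0.05387191128133848, 'pose': array([[ 0.1325, -0.9474, -0.2912,  0.3644],
       [ 0.9912,  0.1264,  0.0396,  0.0819],
       [-0.0007, -0.2939,  0.9558,  0.3732],
       [ 0.    ,  0.    ,  0.    ,  1.    ]])}
```

View pics/w0.png

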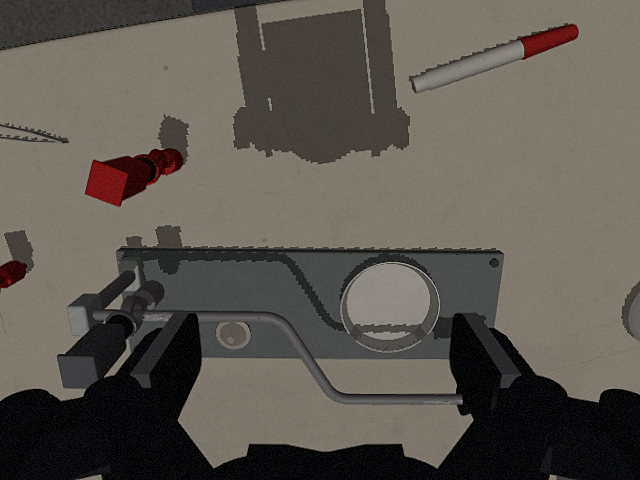

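The wrist view shows leg 1 of the rod at row about 316 (columns 150–265). The cross leg runs from (285,330) to (328,392) and leg 2 lies at row about 398 up to the sleeve at (463,398). The carrier's grip top is the grey quad near (87,370) and the post is at (83,313). Red look-alikes are at (110,182) and (10,273). I enlarge the rail for accurate picks.

```bash
python3 - <<'E'
import cv2
a=cv2.imread("pics/w0.png")[280:415,50:350]
a=cv2.convertScaleAbs(a,alpha=1.5,beta=15)
cv2.imwrite("pics/c2.png",cv2.resize(a,(750,338),interpolation=cv2.INTER_CUBIC))
E
```

```text
(no output)
```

View pics/c2.png

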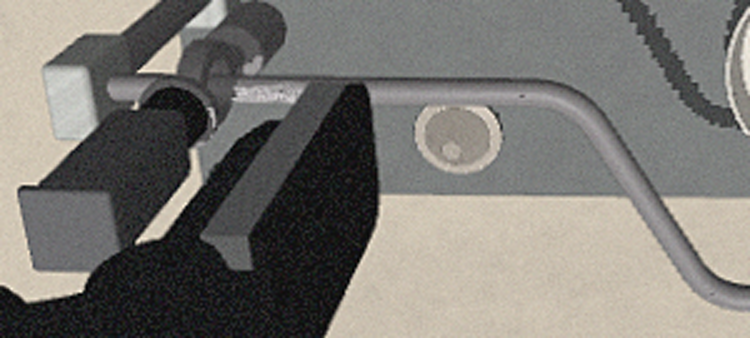

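The crop shows the grip's top face with corners at crop (20,188), (110,194), (121,268) and (34,270). Leg 1's centreline runs from (240,89) to (530,94), and the cross leg from (615,155) to (680,255).

```bash
python3 - <<'E'
from h import *
np.set_printoptions(precision=4,suppress=True)
m=robot.camera_model("wrist")
f=lambda l:(np.array(l)+.5)/2.5-.5+np.array([50,280])
q=onz("wrist",f([(20,188),(110,194),(121,268),(34,270)]),.167,m)
print("grip",q,q.mean(0),np.linalg.norm(q-np.roll(q,1,0),axis=1))
r=np.r_[onz("wrist",f([(240,89),(530,94),(615,155),(680,255)]),.095,m),onz("wrist",[(350,398),(455,399)],.095,m)]
g=cv2.imread("pics/w0.png",0).astype(float)
o=np.array([.540,.0405]);Y=np.array([.135,.9908]);X=np.array([.9908,-.135])
for i in(0,2,4):
    d=r[i+1]-r[i];print(r[i],r[i+1],"yaw",np.arctan2(-d[0],d[1]))
for p in r: print("rail",(p[:2]-o)@X,(p[:2]-o)@Y)
L=lambda a,b:np.cross([*a[:2],1],[*b[:2],1])
for a,b in((0,2),(2,4)):
    x=np.cross(L(r[a],r[a+1]),L(r[b],r[b+1]));x=x[:2]/x[2];print("corner",x,"rail",(x-o)@X,(x-o)@Y)
gm=q.mean(0)[:2]-o;print("grip rail",gm@X,gm@Y)
E
```

```text
grip [[ 0.4763 -0.0844  0.167 ]
 [ 0.4801 -0.0639  0.167 ]
 [ 0.4994 -0.0673  0.167 ]
 [ 0.4978 -0.0884  0.167 ]] [ 0.4884 -0.076   0.167 ] [0.0219 0.0208 0.0196 0.0211]
[ 0.4908 -0.0657  0.095 ] [0.5027 0.0177 0.095 ] yaw -0.14136596974535115
[0.5254 0.039  0.095 ] [0.562  0.0533 0.095 ] yaw -1.1974168612638132
[0.5795 0.0729 0.095 ] [0.5916 0.1533 0.095 ] yaw -0.14878384254141838
rail -0.034392721671843964 -0.11181384830987487
rail -0.03389200690671596 -0.02760946043950147
rail -0.01423541190553341 -0.0034942163338104325
rail 0.020091542770985342 0.015652779276997812
rail 0.03476612300271469 0.037448752653574564
rail 0.03585270705589387 0.11874934767740573
corner [0.5045 0.0308] rail -0.03381354451776684 -0.01441456807275095
corner [0.5775 0.0594] rail 0.034582848921655945 0.02373578512113607
grip rail -0.03537355126176088 -0.122406495248879
```

carry_out --targets '[{"grip": 1,"dp": [-0.43,-0.88,0],"dr": [0,0,-0.1]},{"grip": 1,"dp": [-0.43,-0.88,0],"dr": [0,0,0]},{"grip": 1,"dp": [-0.43,-0.88,0],"dr": [0,0,0]},{"grip": 1,"dp": [-0.43,-0.88,0],"dr": [0,0,0]},{"grip": 1,"dp": [-0.43,-0.88,0],"dr": [0,0,0]}]'

```text
t: 2.65
position: [0.4708, -0.0218, 0.253]
ee_rot: [-0.0, 0.065, 0.998, 0.0]
wrist_force: [-0.7, 1.4, 0.5]
finger_gap: 0.0854
grasp_force: 0.0
```

carry_out --targets '[{"grip": 1,"dp": [-0.43,-0.88,0],"dr": [0,0,0]},{"grip": 1,"dp": [-0.43,-0.88,0],"dr": [0,0,0]},{"grip": 1,"dp": [-0.43,-0.88,0],"dr": [0,0,0]},{"grip": 1,"dp": [0,0,0.6],"dr": [0,0,0]},{"grip": 1,"dp": [0,0,0.4],"dr": [0,0,0]}]'

```text
t: 3.07
position: [0.4894, -0.0771, 0.2321]
ee_rot: [-0.0, 0.065, 0.998, 0.0]
wrist_force: [0.2, 0.9, -0.0]
finger_gap: 0.0855
grasp_force: 0.0
```

carry_out --targets '[{"grip": 1,"dp": [0,0,0],"dr": [0,0,0]},{"grip": 1,"dp": [0,0,0],"dr": [0,0,0]}]'

```text
t: 3.23
position: [0.4885, -0.0756, 0.2319]
ee_rot: [-0.001, 0.064, 0.998, 0.001]
wrist_force: [-0.6, -0.2, 0.7]
finger_gap: 0.0856
grasp_force: 0.0
```

```bash
python3 - <<'E'
from h import *
m=robot.camera_model("wrist");o=robot.get_obs();print(o["position"],o["ee_rot"])
p=np.array([[.489,-.077,.167]]);print(proj("wrist",p,m))
cv2.imwrite("pics/w1.png",robot.snapshot("wrist")[:,:,::-1])
E
```

```text
[ 0.48854917 -0.07556388  0.23190757] [-1.40946074e-03  6.39036443e-02  9.97954942e-01  5.21141726e-04]
[[321.74018971 277.51048062]]
```

View pics/w1.png

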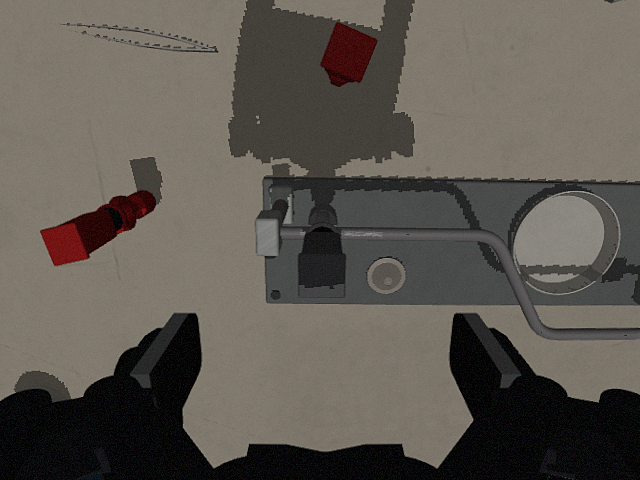

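The grip's square top face spans columns 298–345 and rows 256–297, with its centre at about (321,277). The predicted point is (321.7,277.5), so the position is confirmed and the face is square to the picture. I descend and grip gently.

carry_out --targets '[{"grip": 1,"dp": [-0.03,-0.07,0.8],"dr": [0,0,0.15]},{"grip": 1,"dp": [0,0,0.9],"dr": [0,0,0]},{"grip": 1,"dp": [0,0,0.9],"dr": [0,0,0]},{"grip": 1,"dp": [0,0,0.9],"dr": [0,0,0]},{"grip": 1,"dp": [0,0,0.5],"dr": [0,0,0]}]'

```text
t: 3.7
position: [0.4892, -0.0771, 0.1518]
ee_rot: [-0.001, 0.069, 0.998, 0.0]
wrist_force: [-0.5, 0.6, -0.3]
finger_gap: 0.0855
grasp_force: 0.0
```

carry_out --targets '[{"grip": 1,"dp": [0,0,0.3],"dr": [0,0,0]},{"grip": 1,"dp": [0,0,0],"dr": [0,0,0]},{"grip": 0.6,"dp": [0,0,0],"dr": [0,0,0]},{"grip": 0.45,"dp": [0,0,0],"dr": [0,0,0]},{"grip": 0.35,"dp": [0,0,0],"dr": [0,0,0]}]' --grip_force 25

```text
t: 4.12
position: [0.4909, -0.0784, 0.1486]
ee_rot: [0.001, 0.069, 0.998, -0.0]
wrist_force: [0.4, -0.3, 0.3]
finger_gap: 0.0516
grasp_force: 0.0
```

carry_out --targets '[{"grip": 0.3,"dp": [0,0,0],"dr": [0,0,0]},{"grip": 0.27,"dp": [0,0,0],"dr": [0,0,0]},{"grip": 0.24,"dp": [0,0,0],"dr": [0,0,0]},{"grip": 0.2,"dp": [0,0,0],"dr": [0,0,0]},{"grip": 0.15,"dp": [0,0,0],"dr": [0,0,0]}]'

```text
t: 4.53
position: [0.4903, -0.0781, 0.1477]
ee_rot: [0.0, 0.069, 0.998, 0.0]
wrist_force: [-0.4, 1.4, 2.6]
finger_gap: 0.0198
grasp_force: 28.3
```

carry_out --targets '[{"grip": 0.1,"dp": [0,0,0],"dr": [0,0,0]},{"grip": 0.1,"dp": [0,0,0],"dr": [0,0,0]},{"grip": 0.1,"dp": [0,0,0],"dr": [0,0,0]}]'

```text
t: 4.78
position: [0.4903, -0.0781, 0.1476]
ee_rot: [0.0, 0.069, 0.998, 0.0]
wrist_force: [0.1, 1.0, 3.8]
finger_gap: 0.0197
grasp_force: 28.5
```

Gripped at 19.7 mm. I lift in small steps to find the hanging and centred height.

carry_out --targets '[{"grip": 0.1,"dp": [0,0,-0.05],"dr": [0,0,0]},{"grip": 0.1,"dp": [0,0,0],"dr": [0,0,0]}]'

```text
t: 4.95
position: [0.4895, -0.0782, 0.1478]
ee_rot: [-0.001, 0.069, 0.998, -0.0]
wrist_force: [-0.3, 1.1, -1.3]
finger_gap: 0.0196
grasp_force: 28.0
```

carry_out --targets '[{"grip": 0.1,"dp": [0,0,-0.05],"dr": [0,0,0]},{"grip": 0.1,"dp": [0,0,0],"dr": [0,0,0]}]'

```text
t: 5.12
position: [0.4896, -0.0781, 0.1489]
ee_rot: [-0.001, 0.069, 0.998, 0.0]
wrist_force: [0.7, 0.3, -2.2]
finger_gap: 0.0194
grasp_force: 27.9
```

carry_out --targets '[{"grip": 0.1,"dp": [0,0,-0.05],"dr": [0,0,0]},{"grip": 0.1,"dp": [0,0,0],"dr": [0,0,0]},{"grip": 0.1,"dp": [0,0,0],"dr": [0,0,0]}]'

```text
t: 5.37
position: [0.49, -0.0782, 0.1502]
ee_rot: [-0.0, 0.069, 0.998, -0.0]
wrist_force: [0.5, 0.2, -1.4]
finger_gap: 0.0199
grasp_force: 27.9
```

carry_out --targets '[{"grip": 0.1,"dp": [0,0.1,-0.03],"dr": [0,0,0]},{"grip": 0.1,"dp": [0,0.2,0],"dr": [0,0,0]},{"grip": 0.1,"dp": [0,0.3,0],"dr": [0,0,0]},{"grip": 0.1,"dp": [0,0.3,0],"dr": [0,0,0]},{"grip": 0.1,"dp": [0,0.3,0],"dr": [0,0,0]}]'

```text
t: 5.78
position: [0.4934, -0.0536, 0.1509]
ee_rot: [-0.0, 0.069, 0.998, 0.0]
wrist_force: [-0.4, 0.2, -1.3]
finger_gap: 0.0198
grasp_force: 27.9
```

carry_out --targets '[{"grip": 0.1,"dp": [0,0.3,0],"dr": [0,0,0]},{"grip": 0.1,"dp": [0,0.3,0],"dr": [0,0,0]},{"grip": 0.1,"dp": [0,0.3,0],"dr": [0,0,0]},{"grip": 0.1,"dp": [0,0.3,0],"dr": [0,0,0]},{"grip": 0.1,"dp": [0,0.3,0],"dr": [0,0,0]}]'

```text
t: 6.2
position: [0.4976, -0.024, 0.1509]
ee_rot: [0.0, 0.069, 0.998, 0.0]
wrist_force: [0.2, -0.5, -1.6]
finger_gap: 0.0198
grasp_force: 27.9
```

carry_out --targets '[{"grip": 0.1,"dp": [0,0.3,0],"dr": [0,0,0]},{"grip": 0.1,"dp": [0,0.2,0],"dr": [0,0,0]},{"grip": 0.1,"dp": [0,0,0],"dr": [0,0,0]},{"grip": 0.1,"dp": [0,0,0],"dr": [0,0,0]}]'

```text
t: 6.53
position: [0.4989, -0.0146, 0.1509]
ee_rot: [-0.0, 0.069, 0.998, -0.0]
wrist_force: [0.6, -0.5, -2.3]
finger_gap: 0.0198
grasp_force: 27.9
```

```bash
python3 - <<'E'
from h import *
np.set_printoptions(precision=4,suppress=True)
m=robot.camera_model("wrist");o=robot.get_obs();print(o["position"],o["ee_rot"],o["wrist_force"],o["ft_torque"])
cv2.imwrite("pics/w2.png",robot.snapshot("wrist")[:,:,::-1])
print(m["pose"])
E
```

```text
[ 0.4989 -0.0146  0.1509] [-0.      0.069   0.9976 -0.0001] [ 0.5626 -0.5445 -2.2903] [-0.0524 -0.0152  0.0018]
[[ 0.1382 -0.9464 -0.2918  0.4241]
 [ 0.9904  0.1318  0.0415 -0.0039]
 [-0.0008 -0.2947  0.9556  0.2711]
 [ 0.      0.      0.      1.    ]]
```

View pics/w2.png

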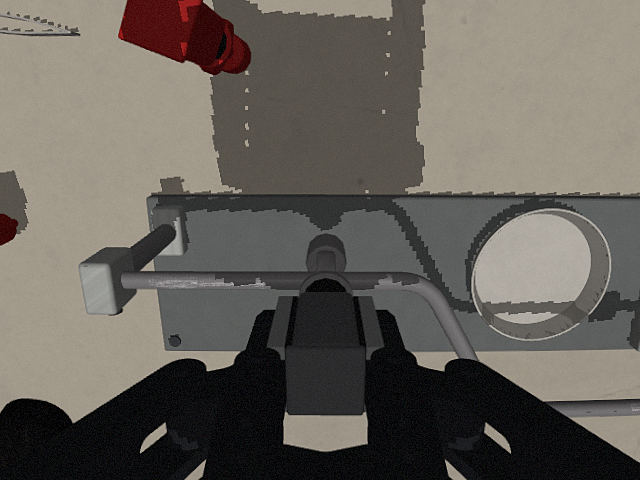

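The wrist view shows the carrier held upright between the pads. The rod's leg 1 is at row about 281, the first bend lies at columns 395–440, the cross leg centre is near (455,338), and leg 2 is at row about 408 (columns 545–635). I compute the corner relative to the tool.

```bash
python3 - <<'E'
from h import *
np.set_printoptions(precision=4,suppress=True)
m=robot.camera_model("wrist");o=robot.get_obs();t=o["position"][:2]
g=cv2.imread("pics/w2.png",0).astype(int)
print("cross row338",g[338,432:482]);print("leg1 col380",g[265:300,380]);print("leg2 col600",g[395:422,600])
r=onz("wrist",[(200,281),(385,282),(456,338),(560,409),(630,408)],.095,m)[:,:2]
for yaw in(.138,):
    Y=np.array([np.sin(yaw),np.cos(yaw)]);X=np.array([Y[1],-Y[0]])
    q=np.c_[(r-t)@X,(r-t)@Y]*1e3;print(q)
    dx=q[2,0]-q[1,0];print("corner ahead of tcp",q[2,1]-dx*.5/.866)
E
```

```text
cross row338 [ 94  94  91  95  92  94  93  93  94  92  91  97  92  94  94  90  66  80
  92  99 101 103 105 109 109 109 116 114 116 110 107 107  93  84  70  72
  90  94  93  93  94  90  99  94  94  97  98  99 101  97]
leg1 col380 [ 96  95  95  97  90  96  85  35  47  50  55  59  59  50 112 121 123 125
 127 124 111 105 106 108  98  95  90  89  93  91  95  93  94  93  94]
leg2 col600 [145 148 144 156 160  23  36  59  51  71  77  81  91  98 103 114 116 115
 111 104 106 110 154 148 148 148 148]
[[ -1.1534 -55.3164]
 [ -0.696   26.6037]
 [ 27.5558  60.8543]
 [ 68.7497 117.8147]
 [ 69.4782 154.997 ]]
corner ahead of tcp 44.54259985062163
```

carry_out --targets '[{"grip": 0.1,"dp": [0.02,0.2,0],"dr": [0,0,0]},{"grip": 0.1,"dp": [0,0.3,0],"dr": [0,0,0]},{"grip": 0.1,"dp": [0,0.4,0],"dr": [0,0,0]},{"grip": 0.1,"dp": [0,0.4,0],"dr": [0,0,0]},{"grip": 0.1,"dp": [0,0.3,0],"dr": [0,0,0]}]'

```text
t: 7.0
position: [0.503, 0.0181, 0.1509]
ee_rot: [-0.0, 0.069, 0.998, 0.0]
wrist_force: [0.4, -0.6, -2.6]
finger_gap: 0.02
grasp_force: 27.9
```

carry_out --targets '[{"grip": 0.1,"dp": [0,0.05,0],"dr": [0,0,0]},{"grip": 0.1,"dp": [0,0,0],"dr": [0,0,0]},{"grip": 0.1,"dp": [-0.002,0.07,0],"dr": [0,0,1]},{"grip": 0.1,"dp": [-0.002,0.07,0],"dr": [0,0,1]},{"grip": 0.1,"dp": [-0.002,0.07,0],"dr": [0,0,1]}]'

```text
t: 7.42
position: [0.504, 0.0219, 0.1509]
ee_rot: [-0.0, 0.175, 0.985, -0.0]
wrist_force: [1.2, 0.9, -1.3]
finger_gap: 0.0195
grasp_force: 27.9
```

carry_out --targets '[{"grip": 0.1,"dp": [-0.002,0.07,0],"dr": [0,0,1]},{"grip": 0.1,"dp": [-0.002,0.07,0],"dr": [0,0,1]},{"grip": 0.1,"dp": [-0.002,0.07,0],"dr": [0,0,1]},{"grip": 0.1,"dp": [-0.002,0.07,0],"dr": [0,0,1]},{"grip": 0.1,"dp": [0,0,0],"dr": [0,0,0]}]'

```text
t: 7.83
position: [0.5067, 0.0269, 0.1509]
ee_rot: [0.0, 0.31, 0.951, -0.0]
wrist_force: [-0.3, -0.8, -1.0]
finger_gap: 0.0199
grasp_force: 27.8
```

carry_out --targets '[{"grip": 0.1,"dp": [-0.002,0.07,0],"dr": [0,0,1]},{"grip": 0.1,"dp": [-0.002,0.07,0],"dr": [0,0,1]},{"grip": 0.1,"dp": [-0.002,0.07,0],"dr": [0,0,1]},{"grip": 0.1,"dp": [-0.002,0.07,0],"dr": [0,0,1]},{"grip": 0.1,"dp": [0,0,0],"dr": [0,0,0]}]'

```text
t: 8.25
position: [0.5106, 0.031, 0.1509]
ee_rot: [0.0, 0.438, 0.899, -0.0]
wrist_force: [-0.2, -0.6, -2.4]
finger_gap: 0.0194
grasp_force: 27.8
```

carry_out --targets '[{"grip": 0.1,"dp": [-0.002,0.07,0],"dr": [0,0,1]},{"grip": 0.1,"dp": [-0.002,0.07,0],"dr": [0,0,1]},{"grip": 0.1,"dp": [-0.002,0.07,0],"dr": [0,0,1]},{"grip": 0.1,"dp": [-0.002,0.07,0],"dr": [0,0,1]},{"grip": 0.1,"dp": [0,0,0],"dr": [0,0,0]}]'

```text
t: 8.67
position: [0.5154, 0.0338, 0.1509]
ee_rot: [0.0, 0.558, 0.83, -0.0]
wrist_force: [0.6, 0.3, -1.8]
finger_gap: 0.02
grasp_force: 27.8
```

carry_out --targets '[{"grip": 0.1,"dp": [0,0.1,0],"dr": [0,0,0]},{"grip": 0.1,"dp": [0,0.2,0],"dr": [0,0,0]},{"grip": 0.1,"dp": [0,0.2,0],"dr": [0,0,0]},{"grip": 0.1,"dp": [0,0.1,0],"dr": [0,0,0]},{"grip": 0.1,"dp": [0,0,0],"dr": [0,0,0]}]'

```text
t: 9.08
position: [0.527, 0.0385, 0.151]
ee_rot: [0.0, 0.558, 0.83, 0.0]
wrist_force: [-0.2, -0.3, -1.5]
finger_gap: 0.0198
grasp_force: 27.8
```

```bash
python3 - <<'E'
from h import *
np.set_printoptions(precision=4,suppress=True)
o=robot.get_obs();print(o["position"],o["ee_rot"],o["wrist_force"],o["ft_torque"],o["qpos"])
cv2.imwrite("pics/w3.png",robot.snapshot("wrist")[:,:,::-1])
E
```

```text
[0.527  0.0385 0.151 ] [0.0002 0.5583 0.8296 0.0001] [-0.1755 -0.2602 -1.509 ] [-0.0221  0.0495 -0.0158] [-0.0763  0.0888  1.875   0.      1.1773 -0.4624]
```

View pics/w3.png

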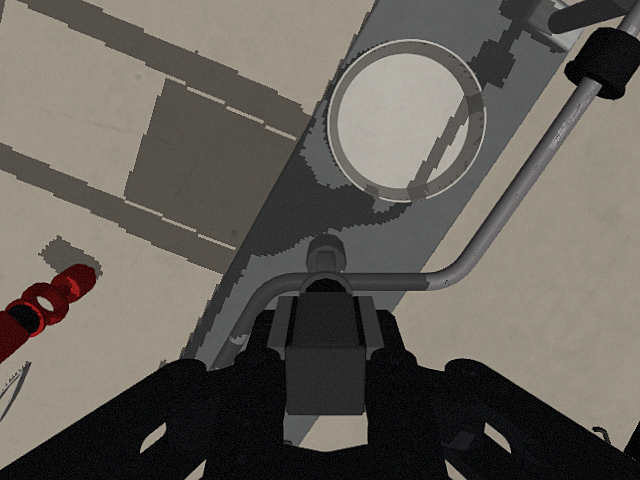

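The carrier is through bend 1. The cross leg lies at row about 281, as leg 1 did, so it is centred. Bend 2 begins near column 430, and leg 2 runs up from (475,255) to the black sleeve at (605,62).

```bash
python3 - <<'E'
from h import *
np.set_printoptions(precision=4,suppress=True)
m=robot.camera_model("wrist");o=robot.get_obs();t=o["position"][:2]
g=cv2.GaussianBlur(cv2.imread("pics/w3.png",0),(3,3),0).astype(int)
print("row120",g[120,535:590].tolist());print("row220",g[220,470:530].tolist());print("col400",g[265:300,400].tolist())
q=o["ee_rot"];yaw=2*np.arcsin(q[1]);Y=np.array([np.sin(yaw),np.cos(yaw)]);X=np.array([Y[1],-Y[0]])
r=onz("wrist",[(345,281.5),(415,281.5),(502,220),(567,120)],.095,m)[:,:2]
p=np.c_[(r-t)@X,(r-t)@Y]*1e3;print(yaw,p)
d=p[3]-p[2];print("leg2 angle",np.degrees(np.arctan2(d[0],d[1])),"corner ahead",p[2,1]-(p[2,0]-p[1,0])*d[1]/d[0])
E
```

```text
row120 [141, 140, 141, 141, 141, 142, 143, 143, 143, 144, 144, 143, 141, 142, 143, 144, 146, 139, 105, 61, 40, 45, 56, 65, 71, 77, 82, 86, 89, 95, 104, 112, 119, 126, 128, 122, 120, 132, 134, 118, 103, 100, 103, 115, 132, 143, 146, 146, 145, 146, 146, 147, 146, 147, 146]
row220 [144, 144, 144, 144, 144, 144, 145, 145, 145, 144, 144, 146, 146, 128, 88, 54, 44, 51, 59, 67, 75, 81, 86, 91, 96, 101, 106, 112, 118, 120, 117, 112, 107, 104, 103, 100, 98, 106, 125, 141, 146, 145, 144, 145, 144, 144, 145, 144, 145, 145, 146, 146, 146, 146, 144, 143, 142, 143, 143, 144]
col400 [90, 91, 92, 91, 91, 92, 91, 74, 51, 46, 51, 55, 57, 59, 60, 63, 67, 67, 64, 61, 58, 55, 54, 53, 49, 59, 85, 96, 93, 91, 90, 88, 87, 90, 100]
1.184870736609097 [[ -0.9288   8.5273]
 [ -0.8668  39.5111]
 [-29.0154  75.071 ]
 [-70.6481  97.0391]]
leg2 angle -62.18093703316646 corner ahead 60.21794127924607
```

carry_out --targets '[{"grip": 0.1,"dp": [0,0.2,0],"dr": [0,0,0]},{"grip": 0.1,"dp": [0,0.4,0],"dr": [0,0,0]},{"grip": 0.1,"dp": [0,0.4,0],"dr": [0,0,0]},{"grip": 0.1,"dp": [0,0.4,0],"dr": [0,0,0]},{"grip": 0.1,"dp": [0,0.4,0],"dr": [0,0,0]}]'

```text
t: 9.55
position: [0.5608, 0.0523, 0.151]
ee_rot: [0.0, 0.559, 0.829, 0.0]
wrist_force: [0.0, -0.3, -2.0]
finger_gap: 0.0195
grasp_force: 27.9
```

carry_out --targets '[{"grip": 0.1,"dp": [0,0.3,0],"dr": [0,0,0]},{"grip": 0.1,"dp": [0,0.15,0],"dr": [0,0,0]},{"grip": 0.1,"dp": [0,0,0],"dr": [0,0,0]},{"grip": 0.1,"dp": [0,0,0],"dr": [0,0,0]}]'

```text
t: 9.88
position: [0.568, 0.0554, 0.1506]
ee_rot: [-0.0, 0.559, 0.829, -0.0]
wrist_force: [-0.6, 0.7, -2.0]
finger_gap: 0.0198
grasp_force: 27.8
```

carry_out --targets '[{"grip": 0.1,"dp": [0.002,0.07,0],"dr": [0,0,-1]},{"grip": 0.1,"dp": [0.002,0.07,0],"dr": [0,0,-1]},{"grip": 0.1,"dp": [0.002,0.07,0],"dr": [0,0,-1]},{"grip": 0.1,"dp": [0.002,0.07,0],"dr": [0,0,-1]},{"grip": 0.1,"dp": [0,0,0],"dr": [0,0,0]}]'

```text
t: 10.3
position: [0.5728, 0.058, 0.1509]
ee_rot: [-0.0, 0.437, 0.9, -0.0]
wrist_force: [-0.4, -0.4, -1.6]
finger_gap: 0.02
grasp_force: 27.9
```

Forces stay near zero, so I continue round the second bend.

carry_out --targets '[{"grip": 0.1,"dp": [0.002,0.07,0],"dr": [0,0,-1]},{"grip": 0.1,"dp": [0.002,0.07,0],"dr": [0,0,-1]},{"grip": 0.1,"dp": [0.002,0.07,0],"dr": [0,0,-1]},{"grip": 0.1,"dp": [0.002,0.07,0],"dr": [0,0,-1]},{"grip": 0.1,"dp": [0,0,0],"dr": [0,0,0]}]'

```text
t: 10.72
position: [0.5767, 0.0621, 0.1509]
ee_rot: [-0.0, 0.308, 0.951, -0.0]
wrist_force: [0.0, -0.0, -2.8]
finger_gap: 0.0194
grasp_force: 27.9
```

carry_out --targets '[{"grip": 0.1,"dp": [0.002,0.07,0],"dr": [0,0,-1]},{"grip": 0.1,"dp": [0.002,0.07,0],"dr": [0,0,-1]},{"grip": 0.1,"dp": [0.002,0.07,0],"dr": [0,0,-1]},{"grip": 0.1,"dp": [0.002,0.07,0],"dr": [0,0,-1]},{"grip": 0.1,"dp": [0,0,0],"dr": [0,0,0]}]'

```text
t: 11.13
position: [0.5793, 0.067, 0.1509]
ee_rot: [-0.0, 0.174, 0.985, -0.0]
wrist_force: [0.2, 0.5, -2.8]
finger_gap: 0.0197
grasp_force: 27.9
```

carry_out --targets '[{"grip": 0.1,"dp": [0.002,0.07,0],"dr": [0,0,-1]},{"grip": 0.1,"dp": [0.002,0.07,0],"dr": [0,0,-1]},{"grip": 0.1,"dp": [0.002,0.07,0],"dr": [0,0,-1]},{"grip": 0.1,"dp": [0,0.1,0],"dr": [0,0,0]},{"grip": 0.1,"dp": [0,0,0],"dr": [0,0,0]}]'

```text
t: 11.55
position: [0.5807, 0.0732, 0.1509]
ee_rot: [-0.0, 0.072, 0.997, 0.0]
wrist_force: [0.6, -0.5, -2.2]
finger_gap: 0.0197
grasp_force: 27.9
```

```bash
python3 - <<'E'
from h import *
np.set_printoptions(precision=4,suppress=True)
o=robot.get_obs();print(o["position"],o["ee_rot"],o["wrist_force"],o["ft_torque"],o["qpos"])
cv2.imwrite("pics/w4.png",robot.snapshot("wrist")[:,:,::-1])
E
```

```text
[0.5807 0.0732 0.1509] [-0.      0.0718  0.9974  0.    ] [ 0.5749 -0.4784 -2.2196] [ 0.0577 -0.0325  0.0383] [-0.0094  0.2202  1.7269  0.0001  1.1946 -1.4365]
```

View pics/w4.png

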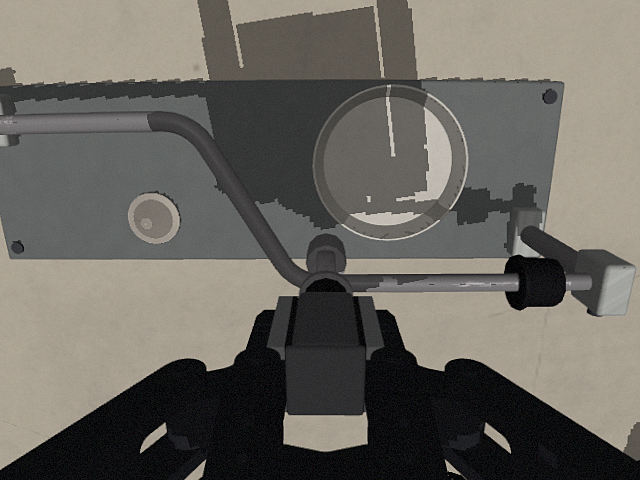

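The carrier is round bend 2. Leg 2 runs at row about 284 to the sleeve's face at column about 507, then the post at 605. The rod sits about 3 px lower than before, which is about 1 mm. I trim by that and advance most of leg 2.

carry_out --targets '[{"grip": 0.1,"dp": [-0.03,0.2,0],"dr": [0,0,-0.09]},{"grip": 0.1,"dp": [-0.02,0.4,0],"dr": [0,0,0]},{"grip": 0.1,"dp": [0,0.4,0],"dr": [0,0,0]},{"grip": 0.1,"dp": [0,0.4,0],"dr": [0,0,0]},{"grip": 0.1,"dp": [0,0.4,0],"dr": [0,0,0]}]'

```text
t: 12.02
position: [0.5867, 0.1097, 0.1509]
ee_rot: [-0.0, 0.066, 0.998, 0.0]
wrist_force: [-0.1, 0.2, -1.0]
finger_gap: 0.0193
grasp_force: 27.9
```

carry_out --targets '[{"grip": 0.1,"dp": [0,0.4,0],"dr": [0,0,0]},{"grip": 0.1,"dp": [0,0.4,0],"dr": [0,0,0]},{"grip": 0.1,"dp": [0,0.3,0],"dr": [0,0,0]},{"grip": 0.1,"dp": [0,0.2,0],"dr": [0,0,0]},{"grip": 0.1,"dp": [0,0.1,0],"dr": [0,0,0]}]'

```text
t: 12.43
position: [0.5903, 0.1371, 0.1509]
ee_rot: [-0.0, 0.066, 0.998, 0.0]
wrist_force: [0.7, 0.7, -1.8]
finger_gap: 0.0201
grasp_force: 27.8
```

carry_out --targets '[{"grip": 0.1,"dp": [0,0.05,0],"dr": [0,0,0]},{"grip": 0.1,"dp": [0,0.03,0],"dr": [0,0,0]},{"grip": 0.1,"dp": [0,0.03,0],"dr": [0,0,0]},{"grip": 0.1,"dp": [0,0.03,0],"dr": [0,0,0]},{"grip": 0.1,"dp": [0,0.03,0],"dr": [0,0,0]}]'

```text
t: 12.85
position: [0.5908, 0.1394, 0.1509]
ee_rot: [-0.0, 0.066, 0.998, -0.0]
wrist_force: [-0.1, -0.8, -1.9]
finger_gap: 0.0194
grasp_force: 27.8
```

carry_out --targets '[{"grip": 0.1,"dp": [0,0.06,0],"dr": [0,0,0]},{"grip": 0.1,"dp": [0,0.06,0],"dr": [0,0,0]},{"grip": 0.1,"dp": [0,0.06,0],"dr": [0,0,0]},{"grip": 0.1,"dp": [0,0.06,0],"dr": [0,0,0]},{"grip": 0.1,"dp": [0,0.04,0],"dr": [0,0,0]}]'

```text
t: 13.27
position: [0.5915, 0.1454, 0.1509]
ee_rot: [0.0, 0.066, 0.998, 0.0]
wrist_force: [-0.0, -0.0, -2.1]
finger_gap: 0.0195
grasp_force: 27.8
```

carry_out --targets '[{"grip": 0.1,"dp": [0,0.04,0],"dr": [0,0,0]},{"grip": 0.1,"dp": [0,0.04,0],"dr": [0,0,0]},{"grip": 0.1,"dp": [0,0.04,0],"dr": [0,0,0]},{"grip": 0.1,"dp": [0,0.04,0],"dr": [0,0,0]},{"grip": 0.1,"dp": [0,0.04,0],"dr": [0,0,0]}]'

```text
t: 13.68
position: [0.592, 0.1493, 0.1509]
ee_rot: [-0.0, 0.066, 0.998, -0.0]
wrist_force: [0.1, 0.6, -2.3]
finger_gap: 0.0199
grasp_force: 27.8
```

carry_out --targets '[{"grip": 0.1,"dp": [0,0.04,0],"dr": [0,0,0]},{"grip": 0.1,"dp": [0,0.04,0],"dr": [0,0,0]},{"grip": 0.1,"dp": [0,0.04,0],"dr": [0,0,0]}]'

```text
t: 13.93
position: [0.5923, 0.1516, 0.1509]
ee_rot: [-0.0, 0.066, 0.998, -0.0]
wrist_force: [0.4, -0.7, -2.0]
finger_gap: 0.0194
grasp_force: 27.8
```

carry_out --targets '[{"grip": 0.1,"dp": [0,0.04,0],"dr": [0,0,0]},{"grip": 0.1,"dp": [0,0.04,0],"dr": [0,0,0]},{"grip": 0.1,"dp": [0,0.04,0],"dr": [0,0,0]}]'

```text
t: 14.18
position: [0.5926, 0.1534, 0.1509]
ee_rot: [-0.0, 0.066, 0.998, -0.001]
wrist_force: [-0.3, -3.9, -0.8]
finger_gap: 0.0199
grasp_force: 28.0
```

carry_out --targets '[{"grip": 0.1,"dp": [0,0.04,0],"dr": [0,0,0]},{"grip": 0.1,"dp": [0,0.04,0],"dr": [0,0,0]},{"grip": 0.1,"dp": [0,0.04,0],"dr": [0,0,0]}]'

```text
t: 14.43
position: [0.5929, 0.1558, 0.1509]
ee_rot: [-0.0, 0.066, 0.998, -0.0]
wrist_force: [-0.8, -3.9, -1.6]
finger_gap: 0.0199
grasp_force: 28.0
```

Contact: the sleeve slides at about 4 N. I push on slowly.

carry_out --targets '[{"grip": 0.1,"dp": [0,0.04,0],"dr": [0,0,0]},{"grip": 0.1,"dp": [0,0.04,0],"dr": [0,0,0]},{"grip": 0.1,"dp": [0,0.04,0],"dr": [0,0,0]},{"grip": 0.1,"dp": [0,0.04,0],"dr": [0,0,0]},{"grip": 0.1,"dp": [0,0.04,0],"dr": [0,0,0]}]'

```text
t: 14.85
position: [0.5935, 0.1604, 0.1509]
ee_rot: [-0.0, 0.066, 0.998, -0.0]
wrist_force: [-1.2, -4.2, -1.7]
finger_gap: 0.02
grasp_force: 28.0
```

carry_out --targets '[{"grip": 0.1,"dp": [0,0.04,0],"dr": [0,0,0]},{"grip": 0.1,"dp": [0,0.04,0],"dr": [0,0,0]},{"grip": 0.1,"dp": [0,0.04,0],"dr": [0,0,0]},{"grip": 0.1,"dp": [0,0.04,0],"dr": [0,0,0]},{"grip": 0.1,"dp": [0,0.04,0],"dr": [0,0,0]}]'

```text
t: 15.27
position: [0.594, 0.1644, 0.1509]
ee_rot: [0.0, 0.066, 0.998, 0.0]
wrist_force: [-0.1, -4.5, -1.9]
finger_gap: 0.0197
grasp_force: 28.0
```

carry_out --targets '[{"grip": 0.1,"dp": [0,0.03,0],"dr": [0,0,0]},{"grip": 0.1,"dp": [0,0.03,0],"dr": [0,0,0]},{"grip": 0.1,"dp": [0,0.03,0],"dr": [0,0,0]}]'

```text
t: 15.52
position: [0.5942, 0.1661, 0.1509]
ee_rot: [-0.0, 0.066, 0.998, 0.0]
wrist_force: [-0.3, -4.0, -2.2]
finger_gap: 0.02
grasp_force: 28.0
```

carry_out --targets '[{"grip": 0.1,"dp": [0,0.025,0],"dr": [0,0,0]},{"grip": 0.1,"dp": [0,0.025,0],"dr": [0,0,0]},{"grip": 0.1,"dp": [0,0,0],"dr": [0,0,0]}]'

```text
t: 15.77
position: [0.5944, 0.1672, 0.1509]
ee_rot: [0.0, 0.066, 0.998, 0.0]
wrist_force: [-0.1, -4.2, -1.4]
finger_gap: 0.0195
grasp_force: 28.0
```

carry_out --targets '[{"grip": 0.1,"dp": [0,0.025,0],"dr": [0,0,0]},{"grip": 0.1,"dp": [0,0.025,0],"dr": [0,0,0]},{"grip": 0.1,"dp": [0,0,0],"dr": [0,0,0]}]'

```text
t: 16.02
position: [0.5945, 0.1681, 0.1509]
ee_rot: [0.0, 0.066, 0.998, 0.0]
wrist_force: [0.2, -3.7, -1.5]
finger_gap: 0.0198
grasp_force: 28.0
```

carry_out --targets '[{"grip": 0.1,"dp": [0,0.025,0],"dr": [0,0,0]},{"grip": 0.1,"dp": [0,0,0],"dr": [0,0,0]}]'

```text
t: 16.18
position: [0.5946, 0.1686, 0.1509]
ee_rot: [-0.0, 0.066, 0.998, -0.0]
wrist_force: [0.1, -4.2, -2.1]
finger_gap: 0.0197
grasp_force: 28.0
```

carry_out --targets '[{"grip": 0.1,"dp": [0,0.025,0],"dr": [0,0,0]},{"grip": 0.1,"dp": [0,0,0],"dr": [0,0,0]}]'

```text
t: 16.35
position: [0.5946, 0.1689, 0.1509]
ee_rot: [-0.0, 0.066, 0.998, -0.0]
wrist_force: [0.3, -5.4, -2.2]
finger_gap: 0.0194
grasp_force: 28.0
```

carry_out --targets '[{"grip": 0.1,"dp": [0,0.02,0],"dr": [0,0,0]},{"grip": 0.1,"dp": [0,0,0],"dr": [0,0,0]},{"grip": 0.1,"dp": [0,0,0],"dr": [0,0,0]}]'

```text
t: 16.6
position: [0.5946, 0.1691, 0.1509]
ee_rot: [-0.0, 0.066, 0.998, -0.0]
wrist_force: [-0.5, -6.8, -1.5]
finger_gap: 0.0198
grasp_force: 28.0
```

The force climbs past the sliding level to 6.8 N, so the sleeve is home. I relax the buffer, lower the carrier onto the rod and release.

carry_out --targets '[{"grip": 0.1,"dp": [0,-0.06,0],"dr": [0,0,0]},{"grip": 0.1,"dp": [0,-0.05,0],"dr": [0,0,0]},{"grip": 0.1,"dp": [0,0,0.05],"dr": [0,0,0]},{"grip": 0.1,"dp": [0,0,0.05],"dr": [0,0,0]},{"grip": 0.1,"dp": [0,0,0.02],"dr": [0,0,0]}]'

```text
t: 17.02
position: [0.5945, 0.1676, 0.1486]
ee_rot: [0.0, 0.066, 0.998, 0.0]
wrist_force: [-0.4, -2.1, -1.3]
finger_gap: 0.0197
grasp_force: 28.0
```

carry_out --targets '[{"grip": 0.1,"dp": [0,0,0.02],"dr": [0,0,0]},{"grip": 0.1,"dp": [0,0,0],"dr": [0,0,0]},{"grip": 0.1,"dp": [0,0,0],"dr": [0,0,0]}]'

```text
t: 17.27
position: [0.5944, 0.1675, 0.1481]
ee_rot: [0.0, 0.066, 0.998, 0.0]
wrist_force: [0.5, -1.9, -1.3]
finger_gap: 0.0196
grasp_force: 28.0
```

carry_out --targets '[{"grip": 0.1,"dp": [0,-0.03,0.02],"dr": [0,0,0]},{"grip": 0.1,"dp": [0,0,0],"dr": [0,0,0]},{"grip": 0.26,"dp": [0,0,0],"dr": [0,0,0]},{"grip": 0.3,"dp": [0,0,0],"dr": [0,0,0]},{"grip": 0.4,"dp": [0,0,0],"dr": [0,0,0]}]'

```text
t: 17.68
position: [0.5945, 0.1669, 0.148]
ee_rot: [0.0, 0.066, 0.998, 0.0]
wrist_force: [-0.5, 0.4, 0.5]
finger_gap: 0.0338
grasp_force: 0.0
```

carry_out --targets '[{"grip": 0.6,"dp": [0,0,0],"dr": [0,0,0]},{"grip": 0.8,"dp": [0,0,0],"dr": [0,0,0]},{"grip": 0.8,"dp": [0,0,0],"dr": [0,0,0]},{"grip": 0.8,"dp": [0,0,0],"dr": [0,0,0]},{"grip": 0.8,"dp": [0,0,-0.3],"dr": [0,0,0]}]'

```text
t: 18.1
position: [0.5934, 0.1665, 0.1525]
ee_rot: [-0.001, 0.066, 0.998, -0.0]
wrist_force: [-1.0, 0.4, -0.0]
finger_gap: 0.0681
grasp_force: 0.0
```

carry_out --targets '[{"grip": 0.8,"dp": [0,0,-0.7],"dr": [0,0,0]},{"grip": 0.8,"dp": [0,0,-0.9],"dr": [0,0,0]},{"grip": 0.8,"dp": [0,0,-0.9],"dr": [0,0,0]},{"grip": 0.8,"dp": [0,0,-0.9],"dr": [0,0,0]},{"grip": 0.8,"dp": [0,0,-0.3],"dr": [0,0,0]}]'

```text
t: 18.52
position: [0.5962, 0.167, 0.2327]
ee_rot: [0.003, 0.066, 0.998, 0.001]
wrist_force: [0.5, 0.2, 0.8]
finger_gap: 0.0684
grasp_force: 0.0
```

carry_out --targets '[{"grip": 0.8,"dp": [0,0,0],"dr": [0,0,0]},{"grip": 0.8,"dp": [0,0,0],"dr": [0,0,0]},{"grip": 0.8,"dp": [0,0,0],"dr": [0,0,0]}]'

```text
t: 18.77
position: [0.5937, 0.1665, 0.2266]
ee_rot: [-0.001, 0.066, 0.998, -0.0]
wrist_force: [-0.4, -0.5, -0.9]
finger_gap: 0.0679
grasp_force: 0.0
```

```bash
python3 - <<'E'
from h import *
np.set_printoptions(precision=4,suppress=True)
o=robot.get_obs();print(o["position"],o["wrist_force"],o["t"])
cv2.imwrite("pics/w5.png",robot.snapshot("wrist")[:,:,::-1])
E
```

```text
[0.5937 0.1665 0.2266] [-0.387  -0.5214 -0.9378] 18.7667
```

View pics/w5.png

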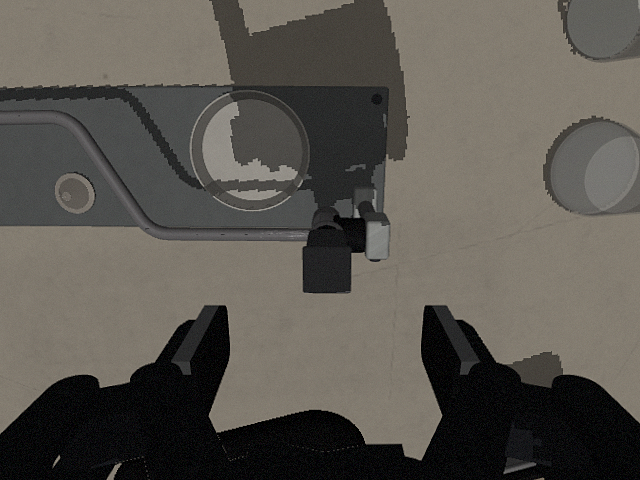

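The carrier hangs upright with its grip top at about (327,270). It lies against the black sleeve at (350,235), which sits against the end post at (377,237). The open fingers are well clear of everything, so I hand in the job.

```bash
python3 -c "
from rig import robot
print(robot.job_done())"
```

```text
the job is handed in; nothing more can be done
None
```

I slid the carrier round both bends and pushed until the force rose to 6.8 N with the sleeve home. I then let go, left the carrier hanging against the sleeve, and handed in the job at about 19 s; no verdict was returned.

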